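Load a board square into a solder pallet and close its sliding mask

ROBOT

A 6-joint arm with a two-finger parallel gripper is mounted at the origin on the work surface. World frame = base frame: x ahead of the robot, y to its left, z up, the work surface at z = 0. Lengths are in m, angles in rad, forces in N, time in s.
With the tool pointing down it reaches from about 0.25 to 0.775 m from the base axis. Payload 4 kg.
Tool frame: the origin (TCP) lies on the centre line of the jaws, within the pads' length; the fingertips stand 17 mm ahead of it and the grasp point (between the pads) lies 2 mm behind it (robot.nose_length is the distance from the TCP to the fingertips, in m); z points along the fingers, y is the direction in which the jaws open and shut (so a half turn about z gives the same grasp; the last joint's range is limited). The gripper opens to 85 mm and grips with 20 to 120 N. Pads are 22 mm wide; open, the fingers measure 114 mm over their backs; the gripper's body (76 mm by 85 mm) begins 54 mm behind the grasp point. The pads swing forward as they close: fully open they stand 13 mm farther back than shut.
Start: joints at [-1.246, 0.087, 1.371, -0, 1.684, -0.103], TCP at [0.228, -0.5, 0.248] pointing down, gripper open.
Joint ranges: [-3.1, 3.1], [-0.76, 2.03], [0.27, 2.55], [-1.08, 4.22], [0.17, 2.65], [-2.57, 2.57]. Speed limits (rad/s): [2.79, 2.79, 3.14, 3.14, 3.14, 3.14].

INTERFACE

Orientations are given as a rotation vector (axis times angle).
In Python, from station import status, read_camera, camera_info, job, robot gives the robot as it stands. The module is installed in compiled form; this text tells all that it offers.
- The arm moves only by the tool servo_tool, never from a script. Its argument "moves" is a list of rows, each a list of 2 entries, a list of its own where there are three numbers: the shift along the tool's x, y, z in mm, then the turn about the tool's z in rad. A call has 1 to 5 rows; each row shifts and turns the commanded pose from where the row before left it, along the tool's axes as they then stand; what a row does not reach is not made up. A row lasts 1/10 s, in which the tool goes at most 50 mm and 8.59 degrees, less where a joint would pass 70% of its speed; a pose out of reach is approached as far as the arm can. A call with a gripper value outside its range is refused whole. "grip" is the gripper's target within -1 to 1 (shut at 1, half-way at 0, fully open at -1), set as the call begins (left out, the last holds). The fingers move at their own pace and stop on an object; "squeeze" is the grip in N (left out, the last holds). Time passes only in rows, so rows that do not move let the fingers close. It gives the time, the measured TCP pose, the force and the opening at its end, in the units of the state.
- status.sense(): the state, without advancing time (a new reading comes with each control period).
- read_camera(name): name is "side" or "top"; returns the picture (384x512x3 uint8, red, green, blue); there is no depth.
- camera_info(name): a dict with "intrinsics" (3x3 intrinsics, pixels), "world_from_camera" (4x4, takes a point from camera to world coordinates). Camera axes: x right, y down, z forward; pixel columns grow to the right and rows downward; lengths in m; the calibration is good to about 2 mm. A picture is of the moment at which its call begins. camera_info takes no time and is no camera call.
- job.sign_off(): hands the job in, once; it reports no verdict.
The state is a dict: "time_s": time; "qpos": joint angles; "qvel": joint speeds; "effort": joint torques, N m; "tcp_pos": TCP position; "ee_rot": TCP orientation; "wrist_force": force on the tool from outside, world axes, zero at the start; "torque": the same for the moment, N m; "width": finger opening in m.
Only numpy, scipy, OpenCV 4.12 (cv2) and the standard library are available. Lean on these libraries where they do the work, as an engineer would, in place of code of your own. Each camera call takes 0.05 s, during which the arm holds its last target. There are 200 camera calls.

TASK

Slide the pallet's brown mask cover well open (more than 120 mm), lay the power board in the nest with its white connector end towards the far fence, and push it square and flush into the corner of the two fences. Then, with the board still seated, slide the cover fully closed over it. Do not tip the board or disturb the bottle, spool, tin, transformer and tools around.

Things in the scene. Friction and masses are not known exactly. Their poses are not given: they have to be found in the camera images.
- board: Loose power board: green, on an aluminium heat sink, 120 (x) x 60 (y) x 18 thick, 0.3 kg; parts within 17 of its centre line rise to 32 above its underside: white connector at the +x end, yellow transformer, capacitors, dark block at the -x end. Both long edges are bare: grip it across the 60 width, anywhere along its length. Origin: centre of the underside, z up.
- board_corner (a point): The board's underside corner at its (+x, +y): board frame (60, 30, 0). The corner that goes into the fence corner.
- pallet: Fixed brown solder pallet; place and yaw vary. Origin on the table under the nest; x along the cover's slide, away from the robot, y to the side fence, z up. Base plate 10 thick, x -95 to 205, y -95 to 75. Nest plate on it, top 30 above the table, x -100 to 85, y -90 to 75, open to -x and -y. Far fence: inner face x = 65, y -60 to 55. Side fence: inner face y = 35, x -65 to 65.
- fence_corner (a point): Inner corner of the two fences on the nest floor: pallet (65, 35, 30), axes as the pallet's. Fences are 20 wide, 20 high above the floor; behind the side fence is the aluminium guide rail, 28 above the floor, y 56 to 74, x -75 to 215. Seated, board_corner lies here and board axes are parallel to the pallet's.
- cover (a joint): Slide of the brown mask cover along pallet +x, in m: 0 closed over the nest, 0.15 fully open beyond the far fence. Starts 0.02 to 0.07, stays where left, about 2 N moves it. Plate 8 thick with windows, underside 36 above the nest floor; closed it spans pallet x -65 to 65, y -40 to 76.
- cover_knob (a point): Centre of the top of the cover's black round upright knob, 24 dia, 36 high above the cover's top face, so the top face lies 36 below this point. At the cover's robot-side edge: pallet (-48 + slide, 5, 110).
- flux_bottle: Bystander: amber bottle with black cap, 40 dia x 110 high, standing close beside one long edge of the board (its axis 70 to 78 from the board's centre line, anywhere along that edge). Origin: centre of its foot.
- solder_spool: Bystander: blue solder spool standing on its flange, 60 dia x 46 high, on the other side of the board. Origin: centre of its foot.
- cleaner_tin: Bystander: open steel tip-cleaner tin, 66 dia x 45 high, beside the pallet. Origin: centre of its foot.
- transformer: Bystander: dark block transformer 60 x 42 x 45 high, beside the pallet's guide rail. Origin: centre of its underside.
- screwdriver: Bystander: screwdriver lying beyond the work, its length along its own x axis.
- brush: Bystander: small brush lying in front of the robot, its length along its own x axis.

How it is judged:
By the outcome, as a careful person would: the job done as asked, in the order asked, and still so for the second after the job is handed in, with the robot touching nothing.
It also fails if it takes over 72 s, if anything falls off the work surface, if the arm or the gripper's body presses on something with over 40 N, if the wrist force passes 120 N, or if a joint passes its speed limit or range.

## Working session

There is one attempt and no reset: what is moved stays moved. The work goes in short steps, Python scripts to look and compute and a tool call to move; the robot and the scene stay as the last step left them, time stands still between calls to the robot, and variables do not carry over. Pictures are saved under pics/ and viewed, about 8 in all and at most 12, crops included, and the job is handed in when it is done.

Besides the shell and the picture viewer there is one more tool, called after "Call:" as name(argument=value, ...) on one line, values as JSON. servo_tool: Moves the arm, as the interface text tells. Its arguments: {"type":"object","properties":{"moves":{"type":"array","items":{"type":"array"}},"grip":{"type":"number"},"squeeze":{"type":"number"}},"required":["moves"]}

```bash
mkdir -p pics; python3 - <<'E'
from station import status, read_camera, camera_info
import cv2, numpy as np
s=status.sense(); print({k:np.round(v,3) for k,v in s.items()})
for n in ("side","top"):
    im=read_camera(n); c=camera_info(n)
    print(n,np.round(c["intrinsics"],1).tolist(),np.round(c["world_from_camera"],4).tolist())
    np.save(f"{n}0.npy",im); cv2.imwrite(f"pics/{n}0.png",cv2.resize(im[:,:,::-1],(800,600),interpolation=cv2.INTER_CUBIC))
E
```

```text
{'time_s': np.float64(0.0), 'qpos': array([-1.246,  0.088,  1.372, -0.   ,  1.684, -0.103]), 'qvel': array([ 0.001, -0.   ,  0.002,  0.001, -0.001,  0.002]), 'effort': array([-1.0000e-03, -3.5187e+01, -3.1327e+01, -0.0000e+00,  1.1000e-02,
       -0.0000e+00]), 'tcp_pos': array([ 0.228, -0.5  ,  0.247]), 'ee_rot': array([-3.068, -0.666,  0.   ]), 'wrist_force': array([-0.353, -0.703, -0.475]), 'torque': array([-0.025, -0.006,  0.01 ]), 'width': np.float64(0.086)}
side [[395.5, 0.0, 259.0], [0.0, 395.5, 194.8], [0.0, 0.0, 1.0]] [[-0.9304, -0.2423, 0.2752, 0.3247], [-0.3666, 0.5998, -0.7113, 0.6372], [0.0072, -0.7626, -0.6468, 0.6714], [0.0, 0.0, 0.0, 1.0]]
top [[384.9, 0.0, 250.8], [0.0, 384.9, 189.9], [0.0, 0.0, 1.0]] [[0.0005, -0.9917, 0.1288, 0.4668], [-1.0, 0.0005, 0.0081, -0.0242], [-0.0081, -0.1288, -0.9916, 1.0087], [0.0, 0.0, 0.0, 1.0]]
```

View pics/top0.png

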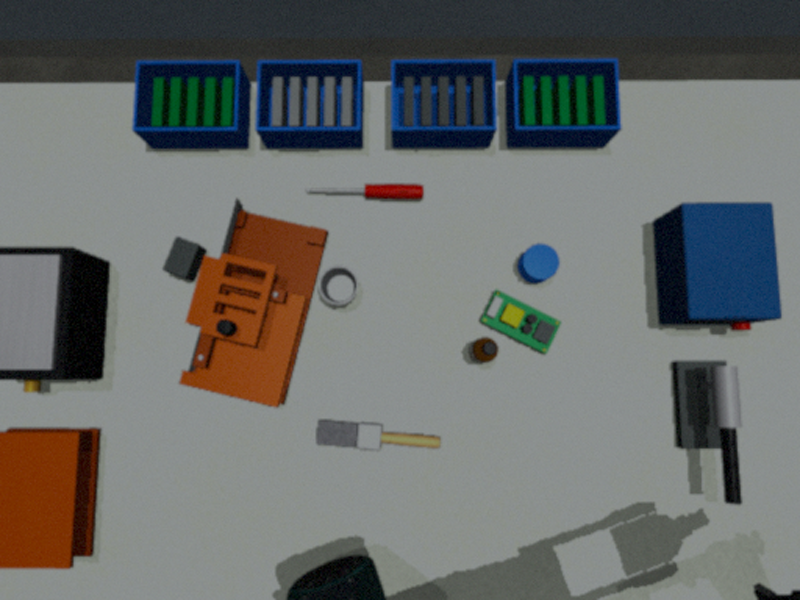

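View pics/side0.png

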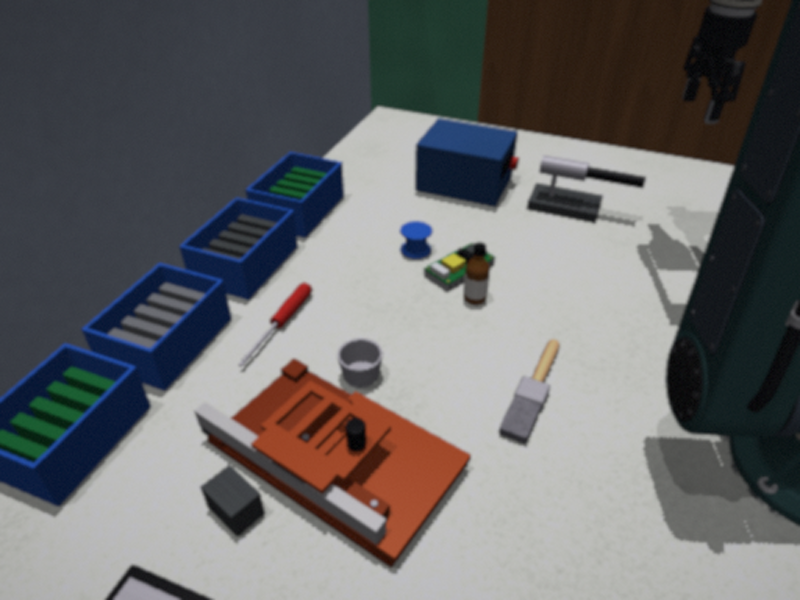

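The top view shows the pallet yawed about −15° at (240,310) with its knob at (227,328). The board is at (520,321), white end up-left, with the bottle at (484,350) and the spool at (538,263). The side view shows the same objects.

```bash
cat > h.py <<'E'
import numpy as np, cv2
from station import read_camera, camera_info, status
def ray(n,p):
    c=camera_info(n);K=c["intrinsics"];T=np.array(c["world_from_camera"])
    d=T[:3,:3]@np.linalg.solve(K,[p[0],p[1],1.]);return T[:3,3],d
def plane(n,p,z):
    o,d=ray(n,p);return o+d*(z-o[2])/d[2]
def tri(pt,ps):
    o1,d1=ray("top",pt);o2,d2=ray("side",ps)
    s=np.linalg.lstsq(np.c_[d1,-d2],o2-o1,rcond=None)[0]
    a,b=o1+s[0]*d1,o2+s[1]*d2;return (a+b)/2,np.linalg.norm(a-b)
def proj(n,P):
    c=camera_info(n);T=np.array(c["world_from_camera"]);q=T[:3,:3].T@(np.asarray(P)-T[:3,3]);q=c["intrinsics"]@q;return q[:2]/q[2]
def mask(im,lo,hi):
    return cv2.inRange(cv2.cvtColor(im,cv2.COLOR_RGB2HSV),lo,hi)
def blob(m,roi):
    x0,y0,x1,y1=roi;w=np.zeros_like(m);w[y0:y1,x0:x1]=m[y0:y1,x0:x1]
    cs,_=cv2.findContours(w,cv2.RETR_EXTERNAL,cv2.CHAIN_APPROX_NONE)
    return max(cs,key=cv2.contourArea)
def centre(c):
    m=cv2.moments(c);return m["m10"]/m["m00"],m["m01"]/m["m00"]
E
python3 - <<'E'
from h import *
t=np.load("top0.npy");s=np.load("side0.npy")
roi=(295,175,370,235)
g=mask(t,(40,80,40),(85,255,255))
c=blob(g,roi);c=cv2.convexHull(c)
W=np.array([plane("top",p[0],0.018)[:2] for p in c],np.float32)
print("board rect top",cv2.minAreaRect(W*1000), cv2.boxPoints(cv2.minAreaRect(W*1000)).round().tolist())
gs=mask(s,(40,80,40),(85,255,255));cs=cv2.convexHull(blob(gs,(255,140,330,190)))
W=np.array([plane("side",p[0],0.018)[:2] for p in cs],np.float32);print("side",cv2.minAreaRect(W*1000))
# white/yellow
y=lambda im,r:centre(blob(mask(im,(22,120,80),(35,255,255)),r))
print("yellow",tri(y(t,roi),y(s,(255,140,330,190))))
k=lambda im,r:blob(mask(im,(0,0,0),(180,255,45)),r)
kt=k(t,(130,195,160,225));ks=k(s,(215,262,240,292))
print("knob",cv2.boundingRect(kt),centre(kt),cv2.boundingRect(ks),centre(ks))
cap=k(t,(300,210,322,235));print("cap",tri(centre(cap),centre(k(s,(297,155,315,166)))),plane("top",centre(cap),.11))
bl=lambda im,r:blob(mask(im,(100,120,60),(125,255,255)),r)
print("spool",[plane("top",centre(bl(t,(325,150,365,185))),.046)])
A=cv2.resize(t[120:268,110:215],None,fx=4,fy=4,interpolation=2)
B=cv2.resize(s[225:365,120:305],None,fx=2,fy=2,interpolation=2)
C=cv2.resize(t[180:230,296:366],None,fx=5,fy=5,interpolation=2)
O=np.zeros((600,800,3),np.uint8);O[:592,:420]=A;O[:280,425:795]=B;O[300:550,425:775]=C
cv2.imwrite("pics/crop.png",O[:,:,::-1])
E
```

```text
board rect top ((554.5420532226562, -227.02557373046875), (118.8133544921875, 59.73817443847656), 62.890987396240234) [[501.0, -266.0], [554.0, -294.0], [608.0, -188.0], [555.0, -161.0]]
side ((550.3978271484375, -189.21385192871094), (61.20383834838867, 24.31040382385254), 55.06715774536133)
yellow (array([ 0.5630348 , -0.21168101,  0.02761959]), np.float64(0.0012216980748675878))
knob (139, 205, 12, 10) (144.64597701149424, 209.42298850574713) (222, 268, 12, 21) (227.44103992571956, 278.1355617455896)
cap (array([ 0.50879696, -0.15484289,  0.09890224]), np.float64(0.006134734433343605)) [ 0.5053297  -0.15392257  0.11      ]
spool [array([ 0.64697972, -0.25284422,  0.046     ])]
```

View pics/crop.png

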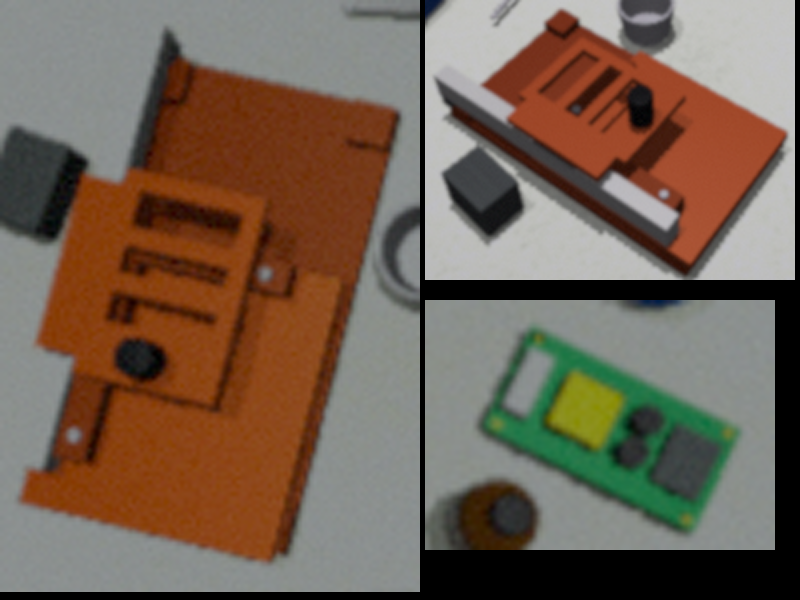

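The crop shows the nest plate's near-right corner at (270,558), its near-left at (22,500) and its far-right at (340,278), with the cover partly open. The board corners are clean and the bottle stands at the +x end on the +y side. I'll fit the pallet edges next.

```bash
cat > pal.py <<'E'
from h import *
def edge(im,a,b,n=40,half=5,chan=2):
    """subpixel strongest gradient along normals of segment a-b (native px); line fit"""
    hsv=cv2.GaussianBlur(im,(3,3),0).astype(float)
    a,b=np.array(a,float),np.array(b,float);u=(b-a)/np.linalg.norm(b-a);nn=np.array([-u[1],u[0]])
    s=np.arange(-half,half+.01,.25);pts=[]
    for f in np.linspace(.06,.94,n):
        q=a+f*(b-a)+s[:,None]*nn
        v=cv2.remap(hsv.astype(np.float32),q[:,0].astype(np.float32)[None],q[:,1].astype(np.float32)[None],1)[0]
        g=np.abs(np.gradient(v,axis=0)).sum(1);pts.append(q[np.argmax(g)])
    return cv2.fitLine(np.float32(pts),cv2.DIST_HUBER,0,.01,.01).ravel()
def meet(l,m):
    t=np.linalg.solve(np.c_[l[:2],-m[:2]],m[2:]-l[2:]);return l[2:]+t[0]*l[:2]
E
python3 - <<'E'
from pal import *
t=np.load("top0.npy");s=np.load("side0.npy")
T=lambda x,y:(110+x/4-.4,120+y/4-.4)
S=lambda x,y:(120+(x-425)/2-.25,225+y/2-.25)
near=edge(t,T(22,500),T(270,558));right=edge(t,T(270,558),T(340,278),half=3)
snear=edge(s,S(690,262),S(785,135),half=3);sright=edge(s,S(785,135),S(640,55),half=3)
c1=meet(near,right);c2=meet(snear,sright)
print("corner px",c1,c2,"tri",tri(c1,c2))
P=[plane("top",c1+right[:2]*k,.03)[:2] for k in(-40,40)];d=P[1]-P[0];d*=np.sign(d[0])
N=[plane("top",c1+near[:2]*k,.03)[:2] for k in(-40,40)];e=N[1]-N[0];e*=np.sign(e[1])
P2=[plane("side",c2+sright[:2]*k,.03)[:2] for k in(-40,40)];d2=P2[1]-P2[0];d2*=np.sign(d2[0])
N2=[plane("side",c2+snear[:2]*k,.03)[:2] for k in(-40,40)];e2=N2[1]-N2[0];e2*=np.sign(e2[1])
yr=np.degrees([np.arctan2(d[1],d[0]),np.arctan2(-e[0],e[1]),np.arctan2(d2[1],d2[0]),np.arctan2(-e2[0],e2[1])]);print("yaws",yr)
# cover edges (z=.074)
cr=edge(t,T(217,408),T(268,197),half=3);cn=edge(t,T(38,345),T(217,408),half=3)
cc=meet(cr,cn);print("cover corner",cc,plane("top",cc,.074))
C=[plane("top",cc+cr[:2]*k,.074)[:2] for k in(-30,30)];d=C[1]-C[0];d*=np.sign(d[0]);print("cover yaw",np.degrees(np.arctan2(d[1],d[0])))
for n,c in(("top",c1),("side",c2)):
  a=np.radians(np.mean(yr[:2]));p=plane(n,c,.03)[:2]; R=np.array([[np.cos(a),-np.sin(a)],[np.sin(a),np.cos(a)]])
  o=p-R@[-.1,-.09];print(n,"origin",o,"cover corner in pallet",R.T@(plane("top",cc,.074)[:2]-o))
  sl=(R.T@(plane("top",cc,.074)[:2]-o))[0]+.065
  k=np.r_[o+R@[-.048+sl,.005],.11];print("slide",sl,"knob",k,proj("top",k),proj("side",k))
E
```

```text
corner px [179.82065 261.03418] [300.89618 290.67776] tri (array([0.41523636, 0.16370521, 0.02138889]), np.float64(0.0033601950719862653))
yaws [-10.35356006 -13.39002476 -13.13396206 -13.35381947]
cover corner [162.55803 221.0432 ] [0.51198529 0.19765858 0.074     ]
cover yaw -13.550787708635244
top origin [0.53043186 0.22922575] cover corner in pallet [-0.01155793 -0.03468684]
slide 0.05344207369191519 knob [0.53678614 0.23299925 0.11      ] [144.21020714 209.69255622] [229.27851838 269.75663538]
side origin [0.53203093 0.23784227] cover corner in pallet [-0.01135018 -0.04344801]
slide 0.05364982290268981 knob [0.53858851 0.24157303 0.11      ] [140.58967841 208.92551271] [226.33253783 272.99867554]
```

```bash
python3 - <<'E'
from pal import *
t=np.load("top0.npy");s=np.load("side0.npy")
a=np.radians(-13.4);R=np.array([[np.cos(a),-np.sin(a)],[np.sin(a),np.cos(a)]])
T=lambda x,y:(110+x/4-.4,120+y/4-.4)
near=edge(t,T(22,500),T(270,558));m=near[2:]
print("near line pallet-x origin from top", (R.T@plane("top",m,.03)[:2])[0]+.1)
p=plane("side",(300.9,290.7),.03)[:2];print("side corner origin(pallet axes)",R.T@p+[.1,.09])
cc=R.T@plane("top",(162.56,221.04),.074)[:2];print("cover corner pal axes",cc," y origin",cc[1]+.04)
# right edge top: classify base/nest edges per-profile
for a_,b_ in((T(285,500),T(335,300)),):
  for f in(.2,.5,.8):
    q=np.array(a_)+f*(np.array(b_)-a_); x=np.arange(-8,9); print(np.round(q,1),[int(t[int(round(q[1])),int(round(q[0]))+i,0]) for i in x])
# knob top candidates
q=[tri(c,d) for c in((144.6,209.4),(144,209)) for d in((228,271),(227.5,271.5))]
for P,e in q:print("knob",P.round(4),round(e,4),"pal axes",(R.T@P[:2]).round(4))
# cover corner side tri: near-right corner, side crop (648,160)? skip; far corner of rail near end top z=.058 pallet(-75,56..74)
E
```

```text
near line pallet-x origin from top 0.46528914273410416
side corner origin(pallet axes) [0.46483068 0.35207032]
cover corner pal axes [0.45224857 0.31092638]  y origin 0.3509263776280925
[183.4 234.6] [141, 145, 143, 144, 145, 145, 142, 141, 128, 92, 92, 108, 93, 118, 137, 141, 139]
[187.1 219.6] [142, 143, 141, 144, 141, 143, 142, 143, 127, 95, 99, 108, 92, 120, 138, 139, 140]
[190.8 204.6] [142, 141, 143, 142, 141, 143, 144, 141, 113, 84, 95, 112, 104, 124, 137, 139, 141]
knob [0.5385 0.2335 0.1061] 0.0015 pal axes [0.4697 0.3519]
knob [0.5389 0.2339 0.1049] 0.0022 pal axes [0.47   0.3525]
knob [0.5387 0.2344 0.1072] 0.0002 pal axes [0.4697 0.3528]
knob [0.5392 0.2348 0.106 ] 0.0009 pal axes [0.4701 0.3534]
```

```bash
cat > go.py <<'E'
from h import *
from scipy.spatial.transform import Rotation as Ro
O=np.array([.5338,.2342]);YAW=-13.4
def RP():
    a=np.radians(YAW);return np.array([[np.cos(a),-np.sin(a)],[np.sin(a),np.cos(a)]])
def w(px,py): return O+RP()@[px/1000,py/1000]
def pose():
    s=status.sense();M=Ro.from_rotvec(s["ee_rot"]).as_matrix()
    return s,np.array(s["tcp_pos"]),np.degrees(np.arctan2(M[1,0],M[0,0]))
def rows(xyz,h,n,start=None):
    s,p,h0=pose() if start is None else (None,np.array(start[:3]),start[3])
    dh=(h-h0+180)%360-180;d=(np.array(xyz)-p)*1000/n;out=[]
    for i in range(n):
        a=np.radians(h0+dh*i/n);R=np.array([[np.cos(a),np.sin(a),0],[np.sin(a),-np.cos(a),0],[0,0,-1]])
        v=R.T@d;out.append([[round(x,1) for x in v],round(-np.radians(dh)/n,3)])
    for i in range(0,n,5):print(out[i:i+5])
def show():
    s,p,h=pose();print("t",round(float(s["time_s"]),2),"tcp",p.round(4),"pal",(RP().T@(p[:2]-O)*1000).round(1),"h",round(h,2),"q",np.round(s["qpos"],2),"F",np.round(s["wrist_force"],1),"w",round(float(s["width"]),4))
E
python3 -c "
from go import *
show();rows([*w(-40,5),.2],76.6,20)"
```

```text
t 0.1 tcp [ 0.2281 -0.5     0.2472] pal [-127.3 -785.1] h 24.51 q [-1.25  0.09  1.37  0.    1.68 -0.1 ] F [-0.1 -0.6 -0.5] w 0.0854
[[[np.float64(27.7), np.float64(-28.5), np.float64(2.4)], np.float64(-0.045)], [[np.float64(29.0), np.float64(-27.2), np.float64(2.4)], np.float64(-0.045)], [[np.float64(30.2), np.float64(-25.9), np.float64(2.4)], np.float64(-0.045)], [[np.float64(31.3), np.float64(-24.5), np.float64(2.4)], np.float64(-0.045)], [[np.float64(32.4), np.float64(-23.0), np.float64(2.4)], np.float64(-0.045)]]
[[[np.float64(33.4), np.float64(-21.5), np.float64(2.4)], np.float64(-0.045)], [[np.float64(34.4), np.float64(-20.0), np.float64(2.4)], np.float64(-0.045)], [[np.float64(35.2), np.float64(-18.4), np.float64(2.4)], np.float64(-0.045)], [[np.float64(36.0), np.float64(-16.8), np.float64(2.4)], np.float64(-0.045)], [[np.float64(36.8), np.float64(-15.1), np.float64(2.4)], np.float64(-0.045)]]
[[[np.float64(37.4), np.float64(-13.4), np.float64(2.4)], np.float64(-0.045)], [[np.float64(38.0), np.float64(-11.7), np.float64(2.4)], np.float64(-0.045)], [[np.float64(38.5), np.float64(-10.0), np.float64(2.4)], np.float64(-0.045)], [[np.float64(38.9), np.float64(-8.2), np.float64(2.4)], np.float64(-0.045)], [[np.float64(39.2), np.float64(-6.4), np.float64(2.4)], np.float64(-0.045)]]
[[[np.float64(39.5), np.float64(-4.7), np.float64(2.4)], np.float64(-0.045)], [[np.float64(39.6), np.float64(-2.9), np.float64(2.4)], np.float64(-0.045)], [[np.float64(39.7), np.float64(-1.0), np.float64(2.4)], np.float64(-0.045)], [[np.float64(39.7), np.float64(0.8), np.float64(2.4)], np.float64(-0.045)], [[np.float64(39.7), np.float64(2.6), np.float64(2.4)], np.float64(-0.045)]]
```

Call:
servo_tool(moves=[[[28, -28, 1], -0.045], [[29, -27, 1], -0.045], [[30, -26, 1], -0.045], [[31, -24, 1], -0.045], [[32, -23, 1], -0.045]], grip=1)

```text
time_s: 0.6
tcp_pos: [0.2954, -0.313, 0.2427]
ee_rot: [-2.974, -1.009, 0.0]
wrist_force: [0.5, 0.5, -0.4]
width: 0.0122
```

Call:
servo_tool(moves=[[[33, -21, 1], -0.045], [[34, -20, 1], -0.045], [[35, -18, 1], -0.045], [[36, -17, 1], -0.045], [[37, -15, 1], -0.045]])

```text
time_s: 1.1
tcp_pos: [0.3627, -0.1272, 0.2379]
ee_rot: [-2.843, -1.337, 0.0]
wrist_force: [0.6, -1.0, 0.5]
width: -0.0
```

Call:
servo_tool(moves=[[[37, -13, 2], -0.045], [[38, -12, 2], -0.045], [[38, -10, 2], -0.045], [[39, -8, 2], -0.045], [[39, -6, 2], -0.045]])

```text
time_s: 1.6
tcp_pos: [0.4308, 0.0584, 0.2279]
ee_rot: [2.674, 1.649, -0.001]
wrist_force: [0.9, -0.1, 0.7]
width: 0.0001
```

Call:
servo_tool(moves=[[[39, -5, 2], -0.045], [[40, -3, 2], -0.045], [[40, -1, 2], -0.045], [[40, 1, 2], -0.045], [[30, 2, 2], -0.045]])

```text
time_s: 2.1
tcp_pos: [0.496, 0.2368, 0.2173]
ee_rot: [-2.471, -1.94, 0.002]
wrist_force: [0.0, -0.8, -0.1]
width: -0.0001
```

Call:
servo_tool(moves=[[[0, 0, 0], 0]])

```text
time_s: 2.2
tcp_pos: [0.4959, 0.2376, 0.2165]
ee_rot: [-2.468, -1.94, 0.003]
wrist_force: [-0.6, -0.1, -0.2]
width: -0.0003
```

```bash
python3 -c "
from go import *
show()"
```

```text
t 2.2 tcp [0.4959 0.2376 0.2165] pal [-37.7  -5.5] h 76.34 q [0.34 0.1  1.42 0.   1.62 0.58] F [-0.6 -0.1 -0.2] w -0.0003
```

Call:
servo_tool(moves=[[[10.5, -4, 30], -0.005], [[0, 0, 40], 0], [[0, 0, 30], 0], [[0, 0, 16], 0], [[0, 0, 0], 0]])

```text
time_s: 2.7
tcp_pos: [0.492, 0.2441, 0.0984]
ee_rot: [-2.469, -1.94, 0.013]
wrist_force: [-1.1, 0.1, -0.2]
width: -0.0003
```

Call:
servo_tool(moves=[[[0, 8, 0], 0], [[0, 10, 0], 0], [[0, 10, 0], 0], [[0, 10, 0], 0], [[0, 10, 0], 0]])

```text
time_s: 3.2
tcp_pos: [0.5426, 0.2345, 0.1033]
ee_rot: [2.469, 1.942, 0.002]
wrist_force: [-1.8, 0.2, 2.5]
width: -0.0
```

Call:
servo_tool(moves=[[[0, 12, 0], 0], [[0, 12, 0], 0], [[0, 12, 0], 0], [[0, 8, 0], 0], [[0, 0, 0], 0]])

```text
time_s: 3.7
tcp_pos: [0.5855, 0.2233, 0.1019]
ee_rot: [2.469, 1.94, 0.001]
wrist_force: [-0.4, -0.6, 0.7]
width: -0.0001
```

```bash
python3 - <<'E'
from go import *
show()
for n in("side","top"):
    im=read_camera(n);np.save(n+"1.npy",im)
    x0,y0=(110,215) if n=="side" else (105,110)
    c=cv2.resize(im[y0:y0+150,x0:x0+200],None,fx=2,fy=2,interpolation=2)
    O_=c if n=="side" else np.hstack([O_,c])
cv2.imwrite("pics/open.png",O_[:,:,::-1])
E
```

```text
t 3.7 tcp [0.5855 0.2233 0.1019] pal [52.8  1.4] h 76.3 q [ 0.27  0.32  1.39 -0.    1.43  0.51] F [-0.4 -0.6  0.7] w -0.0001
```

View pics/open.png

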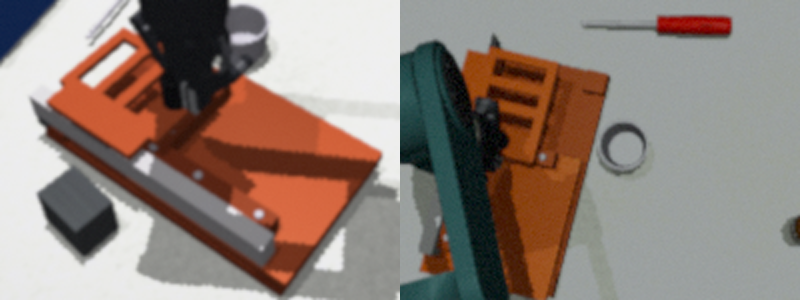

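The side view shows the fingers behind the knob and the cover pushed most of the way beyond the far fence. I'll push it further to the stop.

Call:
servo_tool(moves=[[[2, 8, 0], -0.004], [[0, 6, 0], 0], [[0, 4, 0], 0], [[0, 3, 0], 0], [[0, 0, 0], 0]])

```text
time_s: 4.3
tcp_pos: [0.6054, 0.221, 0.1021]
ee_rot: [2.466, 1.946, 0.001]
wrist_force: [-0.3, -0.0, -0.5]
width: 0.0001
```

```bash
python3 -c "
from go import *
show()"
```

```text
t 4.3 tcp [0.6054 0.221  0.1021] pal [72.7  3.8] h 76.58 q [ 0.26  0.36  1.34 -0.    1.44  0.5 ] F [-0.3 -0.  -0.5] w 0.0001
```

Call:
servo_tool(moves=[[[0, -10, 0], 0], [[0, 0, 25], 0], [[0, 0, -40], 0], [[0, 0, -40], 0], [[0, 0, -40], 0]], grip=1)

```text
time_s: 4.8
tcp_pos: [0.5945, 0.2238, 0.199]
ee_rot: [2.465, 1.947, 0.001]
wrist_force: [0.7, -0.7, -0.3]
width: -0.0004
```

```bash
sed -i 's/round(x,1)/round(float(x),1)/; s/round(-np/round(-float(np/; s/radians(dh)\/n,3)/radians(dh))\/n,3)/' go.py; python3 -c "
from go import *
show();rows([.5509,-.2341,.16],62.9,13)
im=read_camera('top');print(0);np.save('top2.npy',im)"
```

```text
t 4.8 tcp [0.5945 0.2238 0.199 ] pal [61.4  3.9] h 76.62 q [0.27 0.29 1.23 0.   1.62 0.5 ] F [ 0.7 -0.7 -0.3] w -0.0004
[[[-35.0, 4.9, 3.0], 0.018], [[-34.9, 5.5, 3.0], 0.018], [[-34.8, 6.2, 3.0], 0.018], [[-34.7, 6.8, 3.0], 0.018], [[-34.6, 7.5, 3.0], 0.018]]
[[[-34.4, 8.1, 3.0], 0.018], [[-34.3, 8.7, 3.0], 0.018], [[-34.1, 9.4, 3.0], 0.018], [[-33.9, 10.0, 3.0], 0.018], [[-33.8, 10.6, 3.0], 0.018]]
[[[-33.6, 11.2, 3.0], 0.018], [[-33.3, 11.8, 3.0], 0.018], [[-33.1, 12.5, 3.0], 0.018]]
0
```

Call:
servo_tool(moves=[[[-35, 5, 0], 0.018], [[-35, 5, 0], 0.018], [[-35, 6, 0], 0.018], [[-35, 7, 0], 0.018], [[-35, 7, 0], 0.018]], grip=-1)

```text
time_s: 5.35
tcp_pos: [0.5769, 0.0459, 0.1977]
ee_rot: [2.55, 1.833, 0.002]
wrist_force: [0.8, 0.7, 0.6]
width: 0.072
```

Call:
servo_tool(moves=[[[-34, 8, 0], 0.018], [[-34, 9, 0], 0.018], [[-34, 9, 0], 0.018], [[-34, 10, 0], 0.018], [[-34, 11, 0], 0.018]])

```text
time_s: 5.85
tcp_pos: [0.561, -0.1299, 0.1978]
ee_rot: [2.63, 1.716, 0.002]
wrist_force: [-0.4, -0.2, 0.3]
width: 0.0852
```

Call:
servo_tool(moves=[[[-34, 11, 0], 0.018], [[-33, 12, 0], 0.018], [[-30, 12, 0], 0.018], [[0, 0, 0], 0], [[0, 0, 0], 0]])

```text
time_s: 6.35
tcp_pos: [0.5524, -0.2319, 0.1974]
ee_rot: [2.677, 1.644, 0.001]
wrist_force: [0.7, -0.2, -0.2]
width: 0.0851
```

```bash
python3 - <<'E'
from go import *
show();rows([.5509,-.2341,.1],62.9,2)
im=read_camera('top');np.save('top3.npy',im)
roi=(295,175,370,235)
c=cv2.convexHull(blob(mask(im,(40,80,40),(85,255,255)),roi))
W=np.array([plane("top",p[0],0.018)[:2] for p in c],np.float32);print(cv2.minAreaRect(W*1000))
a=cv2.resize(im[105:265,100:230],None,fx=3,fy=3,interpolation=2);b=cv2.resize(im[150:230,280:380],None,fx=4,fy=4,interpolation=2)
s=np.zeros((480,800,3),np.uint8);s[:,:390]=a;s[:320,400:]=b;cv2.imwrite("pics/pre.png",s[:,:,::-1])
E
```

```text
t 6.35 tcp [ 0.5524 -0.2319  0.1974] pal [ 126.1 -449.1] h 63.12 q [-0.49  0.21  1.33  0.    1.6  -0.02] F [ 0.7 -0.2 -0.2] w 0.0851
[[[-1.3, -0.2, 48.7], 0.002], [[-1.3, -0.2, 48.7], 0.002]]
((563.38037109375, -210.03114318847656), (82.52091217041016, 59.49139404296875), 62.89093780517578)
```

View pics/pre.png

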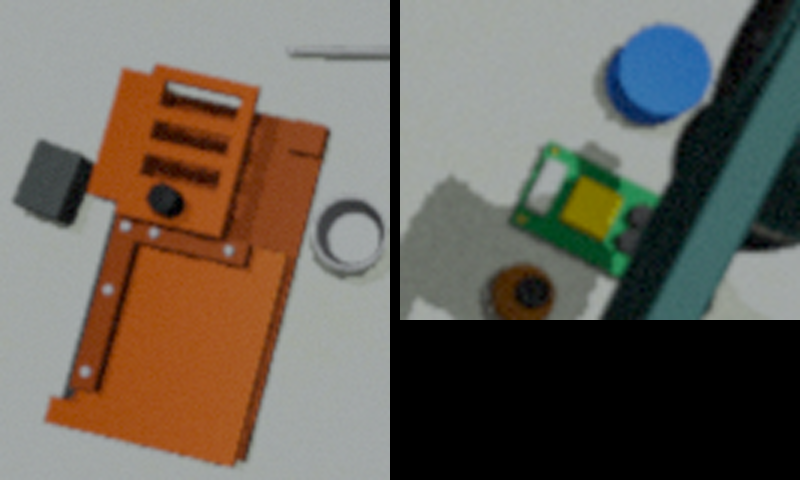

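The cover is fully open with both fences and the fence corner visible at (137,245). The gripper is over the rear of the board, and the bottle and spool are clear.

Call:
servo_tool(moves=[[[-1.5, 0, 40], 0.002], [[-1, 0, 40], 0.002], [[0, 0, 40], 0], [[0, 0, 30], 0], [[0, 0, 15], 0]])

```text
time_s: 6.9
tcp_pos: [0.5498, -0.2312, 0.0288]
ee_rot: [-2.673, -1.641, 0.004]
wrist_force: [-0.8, 0.3, 0.2]
width: 0.0855
```

Call:
servo_tool(moves=[[[0, 0, 10], 0], [[0, 0, 6], 0], [[0, 0, 0], 0]])

```text
time_s: 7.2
tcp_pos: [0.5521, -0.2339, 0.017]
ee_rot: [2.678, 1.64, 0.001]
wrist_force: [-0.4, -0.7, 0.5]
width: 0.0855
```

```bash
python3 - <<'E'
from pal import *
from go import show,RP
show()
im=np.load("top3.npy")
T=lambda x,y:(100+x/3-.33,105+y/3-.33)
R=RP()
f=edge(im,T(101,388),T(136,252),half=2.5);g=edge(im,T(142,249),T(248,265),half=2.5);n=edge(im,T(48,422),T(235,464),half=3)
c=meet(f,g)
for z in(.03,.05):
  p=plane("top",c,z)[:2];print("corner z",z,R.T@p-[.065,.035])
for nm,l in(("side",f),("far",g),("near",n)):
  A,B=[plane("top",l[2:]+l[:2]*k,.03)[:2] for k in(-20,20)];d=B-A;print(nm,np.degrees(np.arctan2(d[1],d[0])), R.T@((A+B)/2))
E
```

```text
t 7.2 tcp [ 0.5521 -0.2339  0.017 ] pal [ 126.3 -451.1] h 62.98 q [-0.5   0.35  1.54 -0.    1.26 -0.02] F [-0.4 -0.7  0.5] w 0.0855
corner z 0.03 [0.46138824 0.35048048]
corner z 0.05 [0.46002459 0.34433201]
side -12.906156220737618 [0.46091206 0.38491611]
far -102.39480661377644 [0.52724747 0.33650862]
near -103.6340382068992 [0.36529791 0.33453643]
```

Call:
servo_tool(moves=[[[0, 0, 1.5], 0], [[0, 0, 0], 0], [[0, 0, 0], 0], [[0, 0, 0], 0], [[0, 0, 0], 0]], grip=0.5, squeeze=40)

```text
time_s: 7.7
tcp_pos: [0.5524, -0.2345, 0.0164]
ee_rot: [2.677, 1.639, 0.002]
wrist_force: [-1.3, 0.8, 6.2]
width: 0.0587
```

Call:
servo_tool(moves=[[[0, 0, -10], 0], [[0, 0, -10], 0], [[0, 0, -20], 0], [[0, 0, -30], 0], [[0, 0, -30], 0]])

```text
time_s: 8.2
tcp_pos: [0.5506, -0.2335, 0.1148]
ee_rot: [-2.677, -1.639, 0.002]
wrist_force: [0.9, -0.5, -3.7]
width: 0.0589
```

```bash
python3 - <<'E'
from go import *
show()
im=read_camera('side');np.save('side3.npy',im)
cv2.imwrite("pics/lift.png",cv2.resize(im[60:220,200:400],None,fx=3,fy=3,interpolation=2)[:,:,::-1])
E
```

```text
t 8.2 tcp [ 0.5506 -0.2335  0.1148] pal [ 124.8 -451.1] h 62.95 q [-0.5   0.26  1.44 -0.    1.44 -0.02] F [ 0.9 -0.5 -3.7] w 0.0589
```

View pics/lift.png

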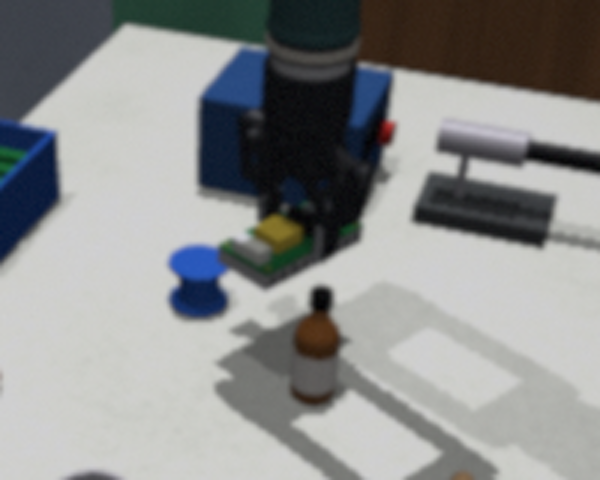

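The board is held level and the bottle and spool are undisturbed.

```bash
python3 -c "
from go import *
rows([*w(-19.5,-28),.195],-13.4,15,start=[.5506,-.2335,.195,62.95])"
```

```text
[[[25.1, -16.0, 0.0], 0.089], [[23.6, -18.2, 0.0], 0.089], [[21.9, -20.2, 0.0], 0.089], [[20.0, -22.1, 0.0], 0.089], [[18.0, -23.7, 0.0], 0.089]]
[[[15.8, -25.3, 0.0], 0.089], [[13.5, -26.6, 0.0], 0.089], [[11.1, -27.6, 0.0], 0.089], [[8.6, -28.5, 0.0], 0.089], [[6.1, -29.2, 0.0], 0.089]]
[[[3.4, -29.6, 0.0], 0.089], [[0.8, -29.8, 0.0], 0.089], [[-1.8, -29.7, 0.0], 0.089], [[-4.5, -29.5, 0.0], 0.089], [[-7.1, -28.9, 0.0], 0.089]]
```

Call:
servo_tool(moves=[[[0, 0, -40], 0], [[0, 0, -40], 0]])

```text
time_s: 8.45
tcp_pos: [0.5503, -0.2334, 0.1934]
ee_rot: [-2.676, -1.638, 0.004]
wrist_force: [1.0, -0.1, -3.1]
width: 0.0591
```

Call:
servo_tool(moves=[[[25, -16, 0], 0.089], [[23.5, -18, 0], 0.089], [[22, -20, 0], 0.089], [[20, -22, 0], 0.089], [[18, -24, 0], 0.089]])

```text
time_s: 8.95
tcp_pos: [0.5368, -0.0847, 0.1937]
ee_rot: [-2.976, -1.003, 0.002]
wrist_force: [1.0, 0.6, -3.8]
width: 0.059
```

Call:
servo_tool(moves=[[[16, -25, 0], 0.089], [[13.5, -26.5, 0], 0.089], [[11, -27.5, 0], 0.089], [[8.5, -28.5, 0], 0.089], [[6, -29, 0], 0.089]])

```text
time_s: 9.45
tcp_pos: [0.523, 0.063, 0.1937]
ee_rot: [-3.125, -0.322, 0.002]
wrist_force: [0.6, 0.1, -4.2]
width: 0.0589
```

Call:
servo_tool(moves=[[[3.5, -29.5, 0], 0.089], [[1, -30, 0], 0.089], [[-2, -30, 0], 0.089], [[-4.5, -29.5, 0], 0.089], [[-7, -29, 0], 0.089]])

```text
time_s: 9.95
tcp_pos: [0.5094, 0.2118, 0.1937]
ee_rot: [3.118, -0.376, -0.002]
wrist_force: [-0.6, -0.4, -3.8]
width: 0.059
```

Call:
servo_tool(moves=[[[0, 0, 0], 0], [[0, 0, 0], 0]])

```text
time_s: 10.15
tcp_pos: [0.5095, 0.2109, 0.1937]
ee_rot: [3.119, -0.367, -0.002]
wrist_force: [0.1, 0.1, -3.5]
width: 0.0593
```

```bash
python3 -c "
from go import *
show();rows([*w(-19.5,-28),.1],-13.4,3)"
```

```text
t 10.15 tcp [0.5095 0.2109 0.1937] pal [-18.2 -28.3] h -13.41 q [ 0.29  0.11  1.46 -0.    1.58  2.09] F [ 0.1  0.1 -3.5] w 0.0593
[[[-0.4, -0.1, 31.2], -0.0], [[-0.4, -0.1, 31.2], -0.0], [[-0.4, -0.1, 31.2], -0.0]]
```

Call:
servo_tool(moves=[[[-1, 0, 40], 0], [[0, 0, 40], 0], [[0, 0, 30], 0], [[0, 0, 20], 0], [[0, 0, 8], 0]])

```text
time_s: 10.65
tcp_pos: [0.5072, 0.209, 0.0533]
ee_rot: [3.116, -0.372, -0.009]
wrist_force: [-0.2, -0.9, -3.4]
width: 0.0586
```

Call:
servo_tool(moves=[[[0, 0, 2], 0], [[0, 0, 2], 0], [[0, 0, 2], 0], [[0, 0, 1], 0], [[0, 0, 0], 0]])

```text
time_s: 11.15
tcp_pos: [0.5095, 0.211, 0.0505]
ee_rot: [-3.119, 0.37, -0.002]
wrist_force: [0.1, 0.3, -2.9]
width: 0.0589
```

```bash
python3 - <<'E'
from go import *
show()
im=read_camera('side');np.save('side4.npy',im)
cv2.imwrite("pics/low.png",cv2.resize(im[195:365,110:310],None,fx=3.5,fy=3.5,interpolation=2)[:,:,::-1])
E
```

```text
t 11.15 tcp [0.5095 0.211  0.0505] pal [-18.2 -28.1] h -13.53 q [ 0.29  0.21  1.63 -0.    1.29  2.1 ] F [ 0.1  0.3 -2.9] w 0.0589
```

View pics/low.png

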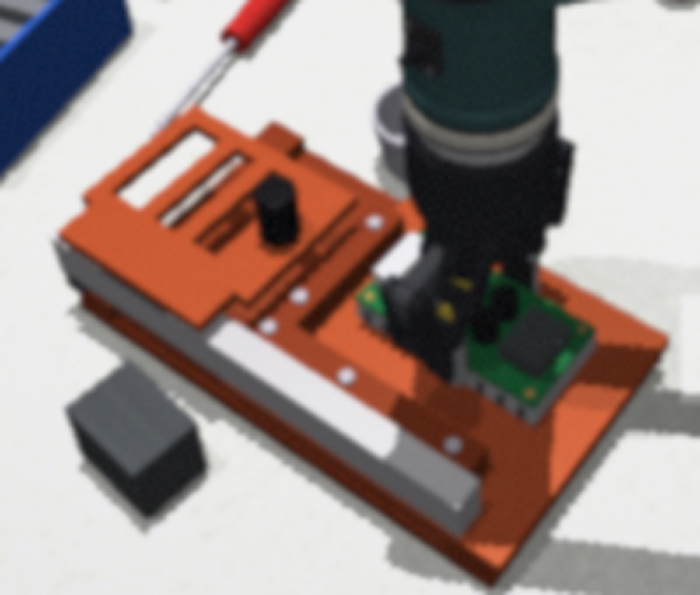

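The board is a few mm above the nest, clear of both fences, with the white end towards the far fence. I'll lower it onto the floor.

Call:
servo_tool(moves=[[[0, 0, 1.5], 0], [[0, 0, 1.5], 0], [[0, 0, 0.5], 0], [[0, 0, 0], 0]])

```text
time_s: 11.6
tcp_pos: [0.5092, 0.211, 0.0465]
ee_rot: [3.12, -0.37, 0.0]
wrist_force: [-0.8, 0.1, -2.1]
width: 0.0589
```

Call:
servo_tool(moves=[[[2, 0, 0], 0], [[2, 0, 0], 0], [[2, 0, 0], 0], [[2, 0, 0], 0], [[0, 0, 0], 0]])

```text
time_s: 12.1
tcp_pos: [0.5175, 0.209, 0.0465]
ee_rot: [-3.12, 0.37, -0.001]
wrist_force: [-1.2, -0.9, -0.5]
width: 0.0587
```

Call:
servo_tool(moves=[[[1, 0, 0], 0], [[1, 0, 0], 0], [[0, 0, 0], 0]])

```text
time_s: 12.4
tcp_pos: [0.519, 0.2086, 0.0465]
ee_rot: [-3.12, 0.37, -0.001]
wrist_force: [-1.7, 0.3, 1.3]
width: 0.0587
```

```bash
python3 -c "
from go import *
show()"
```

```text
t 12.4 tcp [0.519  0.2086 0.0465] pal [ -8.5 -28.3] h -13.53 q [ 0.28  0.23  1.62 -0.    1.29  2.09] F [-1.7  0.3  1.3] w 0.0587
```

Call:
servo_tool(moves=[[[1, 0, 0], 0], [[0, 0, 0], 0], [[1, 0, 0], 0], [[0, 0, 0], 0]])

```text
time_s: 12.8
tcp_pos: [0.521, 0.2081, 0.0465]
ee_rot: [-3.12, 0.37, -0.001]
wrist_force: [-2.9, 0.7, 2.4]
width: 0.0588
```

Call:
servo_tool(moves=[[[1, 0, 0], 0], [[0, 0, 0], 0], [[1, 0, 0], 0], [[0, 0, 0], 0]])

```text
time_s: 13.2
tcp_pos: [0.5229, 0.2077, 0.0465]
ee_rot: [-3.12, 0.37, -0.001]
wrist_force: [-3.4, 0.5, 3.6]
width: 0.0593
```

Call:
servo_tool(moves=[[[1, 0, 0], 0], [[0, 0, 0], 0]])

```text
time_s: 13.4
tcp_pos: [0.5239, 0.2074, 0.0465]
ee_rot: [-3.12, 0.37, -0.0]
wrist_force: [-3.7, 1.5, 4.7]
width: 0.0594
```

```bash
python3 -c "
from go import *
show()"
```

```text
t 13.4 tcp [0.5239 0.2074 0.0465] pal [ -3.4 -28.3] h -13.53 q [ 0.28  0.24  1.61 -0.    1.29  2.08] F [-3.7  1.5  4.7] w 0.0594
```

Call:
servo_tool(moves=[[[1, 0, -0.3], 0], [[0, 0, 0], 0]])

```text
time_s: 13.6
tcp_pos: [0.5249, 0.2071, 0.0465]
ee_rot: [3.12, -0.37, 0.001]
wrist_force: [-2.0, 0.3, 3.3]
width: 0.0586
```

Call:
servo_tool(moves=[[[1, 0, 0], 0], [[0, 0, 0], 0]])

```text
time_s: 13.8
tcp_pos: [0.5251, 0.2071, 0.0465]
ee_rot: [3.12, -0.37, -0.003]
wrist_force: [-5.1, 1.8, 4.0]
width: 0.0593
```

Call:
servo_tool(moves=[[[1, 0, 0], 0], [[0, 0, 0], 0]])

```text
time_s: 14.0
tcp_pos: [0.5251, 0.2071, 0.0465]
ee_rot: [3.12, -0.37, -0.006]
wrist_force: [-7.8, 0.8, 5.2]
width: 0.0587
```

```bash
python3 -c "
from go import *
show()"
```

```text
t 14.0 tcp [0.5251 0.2071 0.0465] pal [ -2.2 -28.4] h -13.52 q [0.27 0.25 1.6  0.   1.3  2.08] F [-7.8  0.8  5.2] w 0.0587
```

Call:
servo_tool(moves=[[[-1, 0, 0], 0], [[0, 0, 0], 0], [[0, 0, 0], 0], [[0, 0, 0], 0]], grip=-0.7)

```text
time_s: 14.4
tcp_pos: [0.5261, 0.2068, 0.0465]
ee_rot: [3.12, -0.37, 0.001]
wrist_force: [-0.6, 0.4, -0.1]
width: 0.0725
```

Call:
servo_tool(moves=[[[0, 0, -10], 0], [[0, 0, -20], 0], [[0, 0, -30], 0], [[0, 0, 0], 0]])

```text
time_s: 14.8
tcp_pos: [0.5291, 0.2079, 0.1126]
ee_rot: [-3.116, 0.37, -0.016]
wrist_force: [1.1, 0.4, 0.4]
width: 0.0724
```

Call:
servo_tool(moves=[[[3, 20, 0], 0], [[2, 20, 0], 0], [[2, 18, 0], 0], [[0, 0, 0], 0], [[0, 0, 0], 0]], grip=1)

```text
time_s: 15.3
tcp_pos: [0.519, 0.1489, 0.1067]
ee_rot: [-3.119, 0.371, -0.0]
wrist_force: [-0.2, 0.4, 0.3]
width: 0.0004
```

```bash
python3 - <<'E'
from go import *
show()
im=read_camera('side');np.save('side5.npy',im)
cv2.imwrite("pics/rel.png",cv2.resize(im[195:365,110:310],None,fx=3.5,fy=3.5,interpolation=2)[:,:,::-1])
E
```

```text
t 15.3 tcp [0.519  0.1489 0.1067] pal [  5.4 -86.4] h -13.58 q [0.17 0.14 1.6  0.   1.4  1.98] F [-0.2  0.4  0.3] w 0.0004
```

View pics/rel.png

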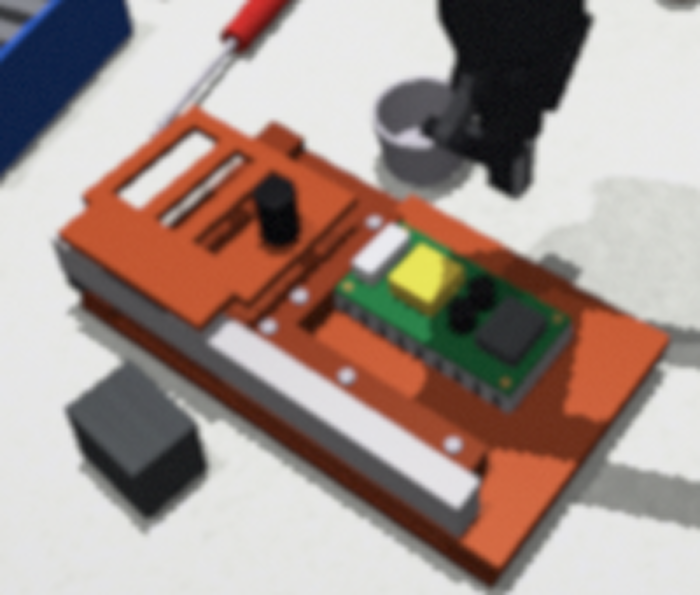

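The board lies against the far fence, parallel to it, and about 30 mm off the side fence. I'll rotate the tool and push it toward +y with the fingers' narrow side.

Call:
servo_tool(moves=[[[0, 0, 0], -0.147], [[0, 0, 0], -0.147], [[0, 0, 0], -0.147], [[0, 0, 0], -0.147], [[0, 0, 0], -0.147]])

```text
time_s: 15.85
tcp_pos: [0.519, 0.1499, 0.1065]
ee_rot: [-3.041, -0.786, -0.0]
wrist_force: [1.2, -1.0, -0.4]
width: 0.0002
```

Call:
servo_tool(moves=[[[0, 0, 0], -0.147], [[0, 0, 0], -0.147], [[0, 0, 0], -0.147], [[0, 0, 0], -0.147], [[0, 0, 0], -0.147]])

```text
time_s: 16.35
tcp_pos: [0.519, 0.15, 0.1066]
ee_rot: [-2.556, -1.827, -0.0]
wrist_force: [-0.4, 0.2, -0.1]
width: -0.0002
```

Call:
servo_tool(moves=[[[0, 0, 0], -0.104], [[0, 0, 25], 0], [[0, 0, 24], 0], [[0, 0, 5], 0], [[0, 0, 0], 0]])

```text
time_s: 16.85
tcp_pos: [0.5181, 0.1494, 0.0515]
ee_rot: [-2.463, -1.948, 0.004]
wrist_force: [-0.1, 0.3, -0.1]
width: 0.0002
```

```bash
python3 -c "
from go import *
show()"
```

```text
t 16.85 tcp [0.5181 0.1494 0.0515] pal [  4.4 -86.1] h 76.7 q [0.18 0.19 1.66 0.   1.29 0.41] F [-0.1  0.3 -0.1] w 0.0002
```

Call:
servo_tool(moves=[[[5, 0, 0], 0], [[5, 0, 0], 0], [[4, 0, 0], 0], [[3, 0, 0], 0], [[3, 0, 0], 0]])

```text
time_s: 17.35
tcp_pos: [0.5239, 0.1681, 0.0533]
ee_rot: [2.463, 1.947, -0.0]
wrist_force: [-0.3, -2.4, 2.1]
width: -0.0001
```

Call:
servo_tool(moves=[[[3, 0, 0], 0], [[3, 0, 0], 0], [[3, 0, 0], 0], [[3, 0, 0], 0], [[3, 0, 0], 0]])

```text
time_s: 17.85
tcp_pos: [0.527, 0.1831, 0.0526]
ee_rot: [2.465, 1.948, -0.0]
wrist_force: [-1.1, -2.3, 2.1]
width: -0.0
```

Call:
servo_tool(moves=[[[3, 0, 0], 0], [[2, 0, 0], 0], [[2, 0, 0], 0], [[2, 0, 0], 0], [[0, 0, 0], 0]])

```text
time_s: 18.35
tcp_pos: [0.5291, 0.1922, 0.0525]
ee_rot: [-2.464, -1.948, -0.001]
wrist_force: [0.4, -1.7, 1.4]
width: -0.0
```

```bash
python3 -c "
from go import *
show()"
```

```text
t 18.35 tcp [0.5291 0.1922 0.0525] pal [  5.2 -41.9] h 76.66 q [0.25 0.23 1.6  0.   1.3  0.48] F [ 0.4 -1.7  1.4] w -0.0
```

Now at −41.9, with contact expected around −36. I'll push in fine steps.

Call:
servo_tool(moves=[[[2, 0, 0], 0], [[0, 0, 0], 0], [[1, 0, 0], 0], [[0, 0, 0], 0]])

```text
time_s: 18.75
tcp_pos: [0.5297, 0.1947, 0.0524]
ee_rot: [-2.464, -1.948, 0.0]
wrist_force: [-0.7, -1.2, 1.0]
width: -0.0
```

Call:
servo_tool(moves=[[[1, 0, 0], 0], [[0, 0, 0], 0], [[1, 0, 0], 0], [[0, 0, 0], 0]])

```text
time_s: 19.15
tcp_pos: [0.5301, 0.1966, 0.0525]
ee_rot: [-2.465, -1.948, 0.001]
wrist_force: [-1.8, -2.6, 0.3]
width: -0.0002
```

Call:
servo_tool(moves=[[[1, 0, 0], 0], [[0, 0, 0], 0]])

```text
time_s: 19.35
tcp_pos: [0.5301, 0.1966, 0.0525]
ee_rot: [2.464, 1.947, -0.004]
wrist_force: [-1.7, -5.5, 1.6]
width: -0.0002
```

```bash
python3 -c "
from go import *
show()"
```

```text
t 19.35 tcp [0.5301 0.1966 0.0525] pal [  5.1 -37.4] h 76.65 q [ 0.26  0.24  1.6  -0.    1.31  0.49] F [-1.7 -5.5  1.6] w -0.0002
```

Call:
servo_tool(moves=[[[1, 0, 0], 0], [[1, 0, 0], 0], [[0, 0, 0], 0], [[0, 0, 0], 0]])

```text
time_s: 19.75
tcp_pos: [0.5301, 0.1967, 0.0525]
ee_rot: [2.462, 1.946, -0.009]
wrist_force: [-4.1, -9.9, 3.5]
width: 0.0003
```

Call:
servo_tool(moves=[[[-3, 0, 0], 0], [[-10, 0, 0], 0], [[0, 0, -25], 0], [[0, 0, -25], 0], [[0, 0, -10], 0]])

```text
time_s: 20.25
tcp_pos: [0.5294, 0.1874, 0.1155]
ee_rot: [2.463, 1.947, 0.009]
wrist_force: [0.2, 0.5, 0.6]
width: 0.0004
```

```bash
python3 - <<'E'
from go import *
show();rows([*w(-84,5),.115],-13.4,12)
E
```

```text
t 20.25 tcp [0.5294 0.1874 0.1155] pal [  6.6 -46.5] h 76.66 q [0.24 0.17 1.54 0.   1.42 0.47] F [0.2 0.5 0.6] w 0.0004
[[[4.3, -7.5, 0.0], 0.131], [[3.3, -8.0, 0.0], 0.131], [[2.2, -8.4, 0.0], 0.131], [[1.1, -8.6, 0.0], 0.131], [[-0.0, -8.7, 0.0], 0.131]]
[[[-1.2, -8.6, 0.0], 0.131], [[-2.3, -8.4, 0.0], 0.131], [[-3.4, -8.0, 0.0], 0.131], [[-4.4, -7.5, 0.0], 0.131], [[-5.3, -6.9, 0.0], 0.131]]
[[[-6.2, -6.1, 0.0], 0.131], [[-6.9, -5.2, 0.0], 0.131]]
```

Call:
servo_tool(moves=[[[4, -7.5, 0], 0.131], [[3, -8, 0], 0.131], [[2, -8.5, 0], 0.131], [[1, -8.5, 0], 0.131], [[0, -8.5, 0], 0.131]])

```text
time_s: 20.75
tcp_pos: [0.4956, 0.2159, 0.112]
ee_rot: [-2.962, -1.044, 0.0]
wrist_force: [-0.1, -0.3, -0.5]
width: 0.0002
```

Call:
servo_tool(moves=[[[-1, -8.5, 0], 0.131], [[-2.5, -8.5, 0], 0.131], [[-3.5, -8, 0], 0.131], [[-4.5, -7.5, 0], 0.131], [[-5.5, -7, 0], 0.131]])

```text
time_s: 21.25
tcp_pos: [0.4634, 0.2457, 0.112]
ee_rot: [-3.141, -0.036, 0.001]
wrist_force: [0.4, -0.5, 0.3]
width: 0.0003
```

Call:
servo_tool(moves=[[[-6, -6, 0], 0.131], [[-7, -5, 0], 0.131], [[0, 0, 0], 0]])

```text
time_s: 21.55
tcp_pos: [0.4504, 0.2574, 0.112]
ee_rot: [-3.12, 0.364, 0.001]
wrist_force: [0.3, 0.6, 0.5]
width: -0.0001
```

```bash
python3 - <<'E'
from go import *
show()
im=read_camera('side');np.save('side6.npy',im)
cv2.imwrite("pics/sq.png",cv2.resize(im[195:365,110:310],None,fx=3.5,fy=3.5,interpolation=2)[:,:,::-1])
E
```

```text
t 21.55 tcp [0.4504 0.2574 0.112 ] pal [-86.5   3.2] h -13.32 q [0.41 0.09 1.65 0.   1.41 2.21] F [0.3 0.6 0.5] w -0.0001
```

View pics/sq.png

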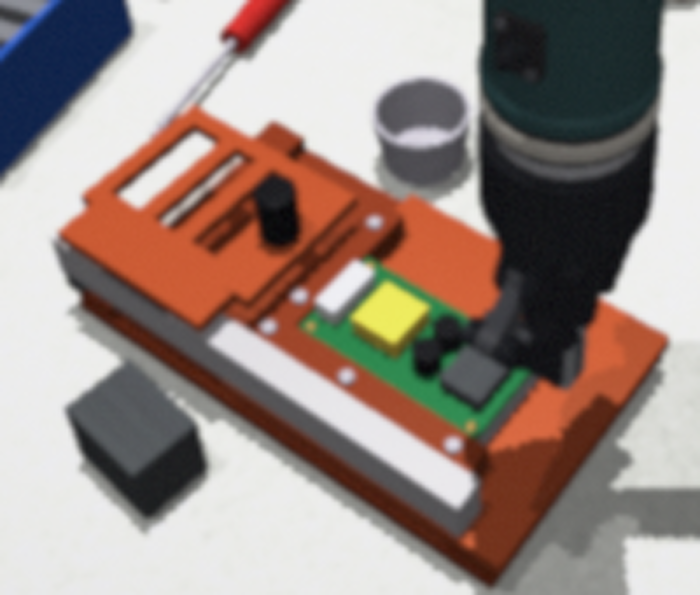

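The board sits in the corner and looks square. A gentle +x push on its rear end will confirm it.

Call:
servo_tool(moves=[[[0, -1, 25], 0], [[0, -1, 24], 0], [[0, 0, 10], 0], [[0, 0, 0], 0]])

```text
time_s: 22.0
tcp_pos: [0.4506, 0.2579, 0.0516]
ee_rot: [3.118, -0.365, -0.006]
wrist_force: [-0.7, -0.0, 0.0]
width: -0.0001
```

Call:
servo_tool(moves=[[[5, 0, 0], 0], [[5, 0, 0], 0], [[4, 0, 0], 0], [[3, 0, 0], 0], [[0, 0, 0], 0]])

```text
time_s: 22.5
tcp_pos: [0.4691, 0.2548, 0.0541]
ee_rot: [-3.12, 0.368, -0.002]
wrist_force: [-0.0, 0.3, 0.2]
width: 0.0004
```

Call:
servo_tool(moves=[[[1, 0, 0], 0], [[0, 0, 0], 0], [[1, 0, 0], 0], [[0, 0, 0], 0]])

```text
time_s: 22.9
tcp_pos: [0.4697, 0.2545, 0.0535]
ee_rot: [3.12, -0.367, -0.002]
wrist_force: [-2.4, 0.3, 1.0]
width: -0.0003
```

Call:
servo_tool(moves=[[[1, 0, 0], 0], [[0, 0, 0], 0], [[1, 0, 0], 0], [[0, 0, 0], 0]])

```text
time_s: 23.3
tcp_pos: [0.4702, 0.2543, 0.0535]
ee_rot: [3.12, -0.367, -0.007]
wrist_force: [-7.9, 0.8, 5.4]
width: 0.0002
```

```bash
python3 -c "
from go import *
show()"
```

```text
t 23.3 tcp [0.4702 0.2543 0.0535] pal [-66.5   4.9] h -13.4 q [0.39 0.18 1.67 0.   1.3  2.19] F [-7.9  0.8  5.4] w 0.0002
```

Call:
servo_tool(moves=[[[1, 0, 0], 0], [[0, 0, 0], 0], [[-4, 0, 0], 0], [[-10, 0, 0], 0], [[0, 0, 0], 0]])

```text
time_s: 23.8
tcp_pos: [0.4589, 0.2569, 0.0534]
ee_rot: [3.12, -0.366, 0.0]
wrist_force: [-0.4, -0.6, -0.8]
width: 0.0001
```

Call:
servo_tool(moves=[[[0, 0, -30], 0], [[0, 0, -40], 0], [[0, 0, -40], 0], [[0, 0, -10], 0], [[20, 0, 0], 0]])

```text
time_s: 24.3
tcp_pos: [0.4796, 0.2533, 0.1772]
ee_rot: [-3.117, 0.364, -0.009]
wrist_force: [0.5, -0.6, 0.3]
width: 0.0001
```

Call:
servo_tool(moves=[[[40, 0, 0], 0], [[40, 0, 0], 0], [[40, 0, 0], 0], [[40, 0, 0], 0], [[36, 0, 0], 0]])

```text
time_s: 24.8
tcp_pos: [0.6714, 0.2058, 0.1722]
ee_rot: [3.119, -0.368, -0.001]
wrist_force: [0.2, 1.3, 0.2]
width: 0.0004
```

Call:
servo_tool(moves=[[[0, 0, 0], 0], [[0, 0, 0], 0]])

```text
time_s: 25.0
tcp_pos: [0.6698, 0.2061, 0.1715]
ee_rot: [3.119, -0.369, -0.004]
wrist_force: [0.2, -0.2, -0.4]
width: 0.0
```

```bash
python3 - <<'E'
from go import *
show()
s=read_camera('side');t=read_camera('top');np.save('side7.npy',s);np.save('top7.npy',t)
a=cv2.resize(s[225:365,110:280],None,fx=2.35,fy=2.35,interpolation=2);b=cv2.resize(t[125:265,105:235],None,fx=3,fy=3,interpolation=2)
H=max(a.shape[0],b.shape[0]);o=np.zeros((H,800,3),np.uint8);o[:a.shape[0],:a.shape[1]]=a;o[:b.shape[0],405:405+b.shape[1]]=b
cv2.imwrite("pics/chk.png",o[:,:,::-1])
# board green in side view, on plane z=.048
c=cv2.convexHull(blob(mask(s,(40,80,30),(85,255,255)),(150,230,300,340)))
W=np.array([plane("side",p[0],.048)[:2] for p in c]);P=(W-O)@RP()*1000
r=cv2.minAreaRect(P.astype(np.float32));print(r,cv2.boxPoints(r).round(1).tolist())
E
```

```text
t 25.0 tcp [0.6698 0.2061 0.1715] pal [138.8   4.2] h -13.48 q [ 0.22  0.45  1.07 -0.    1.62  2.02] F [ 0.2 -0.2 -0.4] w 0.0
((2.930065155029297, 4.250469207763672), (58.493839263916016, 118.7103500366211), 89.59602355957031) [[-56.599998474121094, -24.600000381469727], [62.099998474121094, -25.399999618530273], [62.5, 33.099998474121094], [-56.20000076293945, 33.900001525878906]]
```

View pics/chk.png

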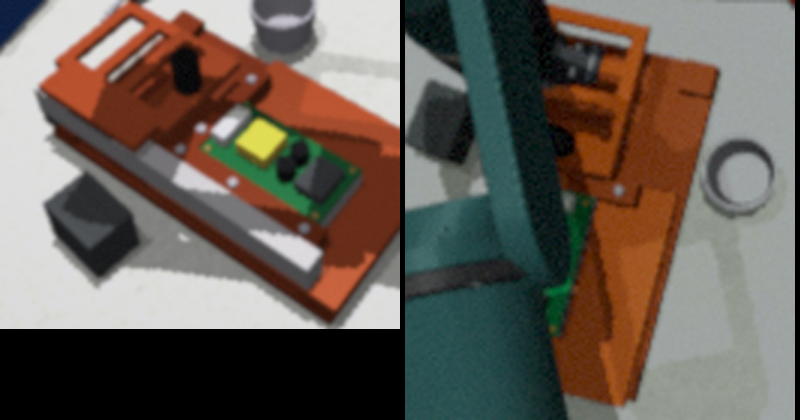

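The board is parallel within 0.4° and its corner is within about 1 mm of the fence corner seen in the earlier top view. Next I'll close the cover from behind the knob.

Call:
servo_tool(moves=[[[0, -1, 30], 0], [[0, 0, 30], 0], [[0, 0, 12], 0], [[0, 0, 0], 0]])

```text
time_s: 25.5
tcp_pos: [0.6676, 0.2079, 0.0991]
ee_rot: [3.118, -0.365, -0.008]
wrist_force: [-0.5, 0.5, -0.3]
width: -0.0001
```

Call:
servo_tool(moves=[[[-6, 0, 0], 0], [[-6, 0, 0], 0], [[-8, 0, 0], 0], [[-8, 0, 0], 0], [[-8, 0, 0], 0]])

```text
time_s: 26.0
tcp_pos: [0.6353, 0.2163, 0.1033]
ee_rot: [-3.119, 0.367, -0.006]
wrist_force: [2.6, -1.0, 1.7]
width: 0.0004
```

```bash
python3 -c "
from go import *
show()"
```

```text
t 26.0 tcp [0.6353 0.2163 0.1033] pal [102.8   6.1] h -13.42 q [ 0.24  0.41  1.26 -0.    1.46  2.05] F [ 2.6 -1.   1.7] w 0.0004
```

Call:
servo_tool(moves=[[[-10, 0, 0], 0], [[-10, 0, 0], 0], [[-10, 0, 0], 0], [[-10, 0, 0], 0], [[-10, 0, 0], 0]])

```text
time_s: 26.5
tcp_pos: [0.5853, 0.2278, 0.1015]
ee_rot: [3.12, -0.367, -0.0]
wrist_force: [2.2, -0.5, 0.7]
width: -0.0001
```

Call:
servo_tool(moves=[[[-10, 0, 0], 0], [[-10, 0, 0], 0], [[-10, 0, 0], 0], [[-10, 0, 0], 0], [[-8, 0, 0], 0]])

```text
time_s: 27.0
tcp_pos: [0.5385, 0.239, 0.1015]
ee_rot: [3.12, -0.367, -0.001]
wrist_force: [2.2, -1.1, 1.4]
width: 0.0002
```

Call:
servo_tool(moves=[[[-6, 0, 0], 0], [[-5, 0, 0], 0], [[-4, 0, 0], 0], [[-3, 0, 0], 0], [[0, 0, 0], 0]])

```text
time_s: 27.5
tcp_pos: [0.5213, 0.2433, 0.1013]
ee_rot: [-3.12, 0.367, 0.002]
wrist_force: [-0.3, -0.7, 0.4]
width: 0.0001
```

```bash
python3 -c "
from go import *
show()"
```

```text
t 27.5 tcp [0.5213 0.2433 0.1013] pal [-14.2   6. ] h -13.41 q [0.34 0.22 1.52 0.   1.41 2.14] F [-0.3 -0.7  0.4] w 0.0001
```

Call:
servo_tool(moves=[[[-3, 0, 0], 0], [[-3, 0, 0], 0], [[-2, 0, 0], 0], [[-2, 0, 0], 0], [[0, 0, 0], 0]])

```text
time_s: 28.0
tcp_pos: [0.5118, 0.2455, 0.1014]
ee_rot: [3.12, -0.367, -0.001]
wrist_force: [-0.1, 0.7, -0.5]
width: -0.0
```

Call:
servo_tool(moves=[[[-1, 0, 0], 0], [[0, 0, 0], 0], [[-1, 0, 0], 0], [[0, 0, 0], 0]])

```text
time_s: 28.4
tcp_pos: [0.5103, 0.2458, 0.1016]
ee_rot: [3.12, -0.367, 0.0]
wrist_force: [2.0, -0.6, -1.0]
width: -0.0001
```

Call:
servo_tool(moves=[[[-1, 0, 0], 0], [[0, 0, 0], 0], [[-1, 0, 0], 0], [[0, 0, 0], 0]])

```text
time_s: 28.8
tcp_pos: [0.51, 0.2459, 0.1017]
ee_rot: [3.12, -0.368, 0.006]
wrist_force: [6.6, -0.9, -4.3]
width: 0.0002
```

```bash
python3 -c "
from go import *
show()"
```

```text
t 28.8 tcp [0.51   0.2459 0.1017] pal [-25.8   5.8] h -13.44 q [ 0.35  0.19  1.55 -0.    1.4   2.16] F [ 6.6 -0.9 -4.3] w 0.0002
```

The cover hit its stop at −25.8, where −25 was expected. I'll firm it up once, back off, and move clear for the check.

Call:
servo_tool(moves=[[[-1, 0, 0], 0], [[0, 0, 0], 0], [[4, 0, 0], 0], [[6, 0, 0], 0], [[0, 0, 0], 0]])

```text
time_s: 29.3
tcp_pos: [0.5173, 0.2441, 0.1016]
ee_rot: [3.12, -0.368, -0.001]
wrist_force: [0.2, 0.7, 0.3]
width: -0.0001
```

Call:
servo_tool(moves=[[[0, 0, -20], 0], [[0, 0, -40], 0], [[0, 0, -40], 0], [[0, 0, -30], 0], [[0, 10, 0], 0]])

```text
time_s: 29.8
tcp_pos: [0.5167, 0.236, 0.2381]
ee_rot: [-3.115, 0.364, -0.015]
wrist_force: [0.5, 0.0, -0.6]
width: 0.0001
```

Call:
servo_tool(moves=[[[0, 40, 0], 0], [[0, 40, 0], 0], [[0, 40, 0], 0], [[0, 40, 0], 0], [[0, 40, 0], 0]])

```text
time_s: 30.3
tcp_pos: [0.4669, 0.0386, 0.2305]
ee_rot: [3.12, -0.366, -0.004]
wrist_force: [0.9, -0.7, -0.5]
width: 0.0001
```

Call:
servo_tool(moves=[[[0, 40, 0], 0], [[0, 0, 0], 0], [[0, 0, 0], 0]])

```text
time_s: 30.6
tcp_pos: [0.4584, 0.0006, 0.2308]
ee_rot: [-3.119, 0.37, 0.002]
wrist_force: [0.6, 0.7, -0.4]
width: 0.0004
```

```bash
python3 - <<'E'
from pal import *
from go import show,RP,O
show()
s=read_camera('side');t=read_camera('top');np.save('side8.npy',s);np.save('top8.npy',t)
a=cv2.resize(s[225:365,110:280],None,fx=2.35,fy=2.35,interpolation=2);b=cv2.resize(t[125:265,105:235],None,fx=3,fy=3,interpolation=2)
o=np.zeros((600,800,3),np.uint8);o[:a.shape[0],:a.shape[1]]=a;o[:b.shape[0],405:405+b.shape[1]]=b
c=cv2.resize(t[120:250,90:390],None,fx=1.3,fy=1.3);o[425:425+c.shape[0],:c.shape[1]]=c
cv2.imwrite("pics/end.png",o[:,:,::-1])
E
```

```text
t 30.6 tcp [0.4584 0.0006 0.2308] pal [ -19.2 -244.7] h -13.54 q [-0.12 -0.11  1.6   0.    1.65  1.68] F [ 0.6  0.7 -0.4] w 0.0004
```

View pics/end.png

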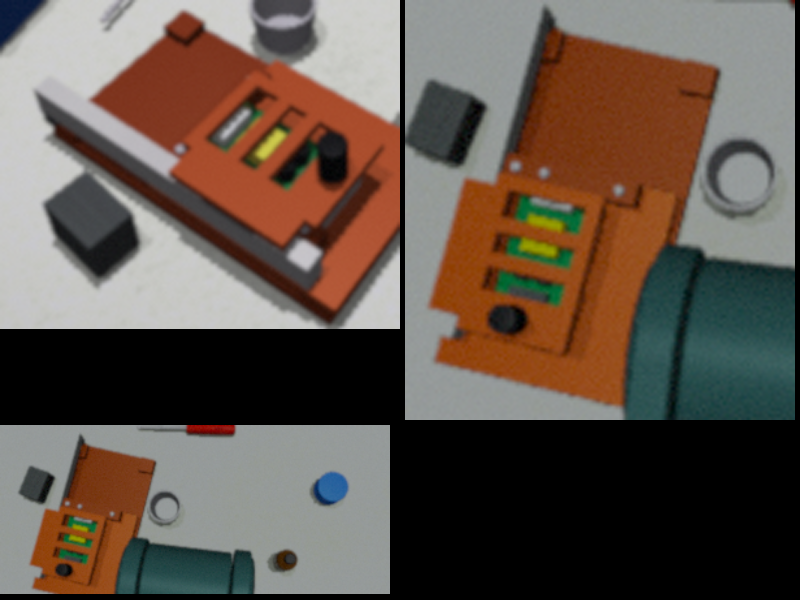

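The cover is closed, with the board visible squarely through its windows and every bystander in place. Handing in.

```bash
python3 -c "
from station import job
print(job.sign_off())"
```

```text
the job is handed in; nothing more can be done
None
```

The board is seated in the fence corner with its white connector end towards the far fence, and the cover is closed over it. I handed the job in at about 31 s of the 72 s allowed.

- **Cover opened:** I pushed it by the knob to about 147 mm, worked out from the tool position. The picture showed it clear beyond the far fence.
- **Board placed:** I gripped it across its width, away from the bottle, and set it on the nest floor. I slid it against the far fence while held, released it, and pushed it against the side fence. A last push on its rear end met firm contact at about 8 N, and the side push reached about 10 N.
- **Cover closed:** I pushed it to its closed stop. The tool stopped at pallet x = −25.8 mm, where −25 was expected, with the force rising and no further movement.

**Last checks:**
- Before closing, the board was parallel to the pallet within 0.4°.
- The final pictures show the board through the cover windows. The transformer and tin stand where they were in both views, and the bottle, spool and screwdriver look in place in the top view. The brush was not in the final crops.

**Disagreement:** by camera the board's corner measured about (62.5, 33.5) mm in pallet axes instead of (65, 35). The fence corner itself, measured from the top camera, was offset by about (−4, −1) mm from my pallet estimate. Contact during the pushes put the board end at about 65 mm. I took this as camera bias and left the board where it was.

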